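# Hook the bending fixture's return spring onto its post

### The job

Take the spring puller from its stand, put its tip into the eye at the free end of the fixture's return spring, stretch the spring beyond the anchor post (never to 50 mm of stretch), swing it across until it just stops against the post, and ease it back so that its hook catches the post. Then take the puller out of the eye and put it back upright in its stand. Touch the spring only with the puller, press and ease the hook onto the post gently, without force or snap, and leave the other things on the bench alone.

Things in the scene. Friction and masses are not known exactly. Their poses are not given: they have to be found in the camera images.
- jig: Fixed grey plate of the bending fixture, 270 x 80 x 12 mm (x -55 to +215 mm), green jaw block and rollers (54 mm high) at its -x end. Origin on the bench under the spring's pivot pin (14 mm thick, top 63 mm above the bench), z up. The anchor post (steel, upright, 8 mm thick, head 11 mm, top 65 mm above the bench) is clamped in a slot curved about the pin: 130 mm from it, at -0.12 to +0.12 rad from the jig's x axis.
- spring: Extension spring, coil 18 mm across, lying level 45 mm above the bench; it swings about the pivot pin and cannot be lifted or tipped. Origin on the pivot's axis at that height; x along the spring to its free end, z up. Beyond the coil its 4 mm wire forms a U-shaped hook, then a round eye. It starts slack, 0.35 to 0.55 rad clockwise (seen from above) of the jig's x axis.
- stretch (a joint): Stretch of the spring, m: 0 slack. The pull is 2 N + 200 N per m of stretch. The hook's short leg clears the post from 38 mm on; caught on the post the stretch is 28 mm (7.6 N); 50 mm overstretches it; hard stop at 56 mm. More than 14 N between hook and post, or 22 N between puller and eye, bends the wire.
- eye (a point): Centre of the round eye at the spring's free end, lying level 45 mm above the bench: inside diameter 18 mm, wire 4 mm. It lies 119 mm from the pivot plus the stretch.
- puller: Loose hand tool of 0.16 kg: round steel shank 7 mm in diameter, 50 mm long, with a round flange (46 mm wide, 5 mm thick, 50 to 55 mm above the tip) and above it a square wooden handle, 24 x 24 mm, 55 to 111 mm above the tip. At the tip a toe 5 mm high points along the tool's +x, reaching 6.5 mm from the shank's axis. Origin at the tip, on the shank's axis, z up along the handle (faces square to x and y).
- stand: Fixed steel tool stand, foot 90 x 90 mm, table 70 x 70 mm with a square hole 26 x 24 mm (x, y) right through its 8 mm top, in which the puller hangs upright by its flange (its tip then 25 mm above the bench). Origin on the bench under the hole's centre.
- stand_hole (a point): Centre of the stand's hole, level with the stand's top, 75 mm above the bench.
- wire_rack: Bystander: small wire grid, 124 x 92 mm, with an upright wire bow 64 mm high. Origin at the underside's centre.
- carton: Bystander: open cardboard box, 160 x 120 x 60 mm. Origin at the underside's centre.
- spanner: Bystander: steel spanner lying on the bench.
- spool: Bystander: empty black wire spool, 100 mm in diameter, 50 mm high. Origin at the underside's centre.
- hook_seat (a point): Point in the hook's U where the post's axis lies when caught: on the spring's axis, 102 mm from the pivot plus the stretch. The U (12 mm wide inside) opens to the pivot. Its short leg, on the spring's +y side, ends 96 mm from the pivot plus the stretch; it leads in the swing and must pass beyond the post. Its long leg, on the -y side, then stops against the post; easing back draws the post into the U.
Not all that is in view belongs to the job. What is shaped like the stand but blue or purple is not meant.

How it is judged (in metres and radians):
On the way, in this order (a step that is already met when the one before it is completed fails the run):
1. the puller is lifted clear of its stand (z of puller in the frame of stand above 0.085 m), for 0.1 s.
2. the puller has stretched the spring so that the hook's tip is beyond the post (value of joint stretch above 0.037 m and contact force between puller and spring above 5 N), for 0.1 s.
3. the hook has caught the post, which now carries the spring's pull (value of joint stretch between 0.025 and 0.033 m and contact force between spring and jig above 4 N and contact force between puller and spring below 2 N), for 0.2 s.
At the end, for the whole second after the job is handed in: The spring's hook is caught on the anchor post (stretch between 25 and 33 mm, the post carrying more than 4 N) and the puller hangs upright and at rest in its stand (within 15 mm of the hole's centre, flange down on the top within 5 mm, tilt under 0.15 rad) (value of joint stretch between 0.025 and 0.033 m and contact force between spring and jig above 4 N and horizontal distance between puller and stand below 0.015 m and z of puller in the frame of stand below 0.03 m and angle between puller's own z axis and vertical below 0.15 rad and linear speed of puller below 0.02 m/s); the robot touches nothing.
It fails at once if the spring is overstretched (50 mm or more) (value of joint stretch above 0.05 m).
It fails at once if the hook is forced or snapped against the post (more than 14 N) (contact force between spring and jig above 14 N).
It fails at once if the puller forces the spring (more than 22 N) (contact force between puller and spring above 22 N).
It fails at once if the robot itself touches the spring (contact force between any of the fingers, the arm and spring above 0.5 N).
It fails at once if a bystander is moved more than 20 mm (distance of any of wire_rack, carton, spanner, spool from where it was at the start of the episode above 0.02 m).
It also fails if it takes over 72 s, if anything falls off the work surface, if the arm or the gripper's body presses on something with over 40 N, if the wrist force passes 120 N, or if a joint passes its speed limit or range.

### The arm

A 6-joint arm with a two-finger parallel gripper is mounted at the origin on the work surface. World frame = base frame: x ahead of the robot, y to its left, z up, the work surface at z = 0. Lengths are in mm, angles in rad, forces in N, time in s.
With the tool pointing down it reaches from about 400 to 925 mm from the base axis. Payload 12.5 kg.
Tool frame: the origin (TCP) lies between the finger pads; the fingertips stand 11 mm ahead of it and the grasp point (between the pads) lies 8 mm behind it (env.tip_extent is the distance from the TCP to the fingertips, in mm); x points along the fingers, z is the direction in which the jaws open and shut, and the axes are right-handed (so a half turn about x gives the same grasp; the last joint's range is limited). The gripper opens to 95 mm and grips with 3 to 60 N. Pads are 20 mm wide; open, the fingers measure 119 mm over their backs; the gripper's body (75 mm by 180 mm) begins 59 mm behind the grasp point.
Start: joints at [1.129, 0.491, 1.559, -0, 1.092, -0.106], TCP at [205.936, 590.115, 225.661] pointing down, gripper open.
Joint ranges: [-3.1, 3.1], [-0.84, 2.19], [0.05, 2.79], [-1.13, 4.28], [0.06, 2.93], [-2.69, 2.69]. Speed limits (rad/s): [2.22, 2.22, 2.79, 3.14, 3.14, 3.14].

### API

Orientations are given as [roll, pitch, yaw] about the fixed x, y, z axes, in that order (R = Rz(yaw) Ry(pitch) Rx(roll)).
In Python, from cell import status, imaging, env gives the robot as it stands. The module is installed in compiled form; this text tells all that it offers.
- The arm moves only by the tool apply_moves, never from a script. Its argument "increments" is a list of rows, each a list of 5 numbers: the closure, from 0 (fully open) to 1 (shut), then the shift along the tool's x, y, z in mm, then the turn about the tool's x in degrees. A call has 1 to 10 rows; each row shifts and turns the commanded pose from where the row before left it, along the tool's axes as they then stand; what a row does not reach is not made up. A row lasts 1/10 s, in which the tool goes at most 50 mm and 8.59 degrees, less where a joint would pass 70% of its speed; a pose out of reach is approached as far as the arm can. A call with a gripper value outside its range is refused whole. The fingers move at their own pace and stop on an object; the grip force is fixed at half the most. Time passes only in rows, so rows that do not move let the fingers close. It gives the time, the measured TCP pose, the force and the opening at its end, in the units of the state.
- status.state(): the state, without advancing time (a new reading comes with each control period).
- imaging.read_camera(name): name is "scene" or "top"; returns a dict with "pixels" (400x640x3 uint8, red, green, blue), "fovy" (degrees; the focal length in pixels is half the picture's height over the tangent of half this angle, whatever the lens; pixels are square), "cx", "cy" (the principal point, pixels), "R" (3x3) and "t" (3): a world point X has camera coordinates R X + t. Camera axes: x right, y down, z forward; pixel columns grow to the right and rows downward; lengths in mm; the calibration is good to about 2 mm. A picture is of the moment at which its call begins. There is no depth.
- env.job_done(): hands the job in, once; it reports no verdict.
The state is a dict: "t": time; "joints": joint angles; "qvel": joint speeds; "tau": joint torques, N m; "eef_pos": TCP position; "tcp_rot": TCP orientation; "ft_force": force on the tool from outside, world axes, zero at the start; "moment": the same for the moment, N m; "opening": opening from 0.0 (shut) to 1.0 (fully open).
Only numpy, scipy, OpenCV 4.12 (cv2) and the standard library are available. Lean on these libraries where they do the work, as an engineer would, in place of code of your own. Each camera call takes 0.05 s, during which the arm holds its last target. There are 200 camera calls.

## Working session

There is one attempt and no reset: what is moved stays moved. The work goes in short steps, Python scripts to look and compute and a tool call to move; the robot and the scene stay as the last step left them, time stands still between calls to the robot, and variables do not carry over. Pictures are saved under pics/ and viewed, about 8 in all and at most 12, crops included, and the job is handed in when it is done.

Besides the shell and the picture viewer there is one more tool, called as a command line: name --pt "numbers of a row" for each row, then --argument value for the rest. apply_moves: Moves the arm, as the interface text tells. Its arguments: {"type":"object","properties":{"increments":{"type":"array"}},"required":["increments"]}

```bash
mkdir -p pics
cat > h.py <<'E'
import numpy as np,cv2
from cell import status,imaging,env
def cam(n,save=None):
    c=imaging.read_camera(n); 
    c['img']=np.array(c['pixels'])[:,:,::-1].copy()
    c['f']=200/np.tan(np.radians(c['fovy'])/2); c['R']=np.array(c['R']);c['t']=np.array(c['t'])
    if save: cv2.imwrite('pics/'+save,c['img'])
    return c
def ray(c,u,v,z):
    d=c['R'].T@np.array([(u-c['cx'])/c['f'],(v-c['cy'])/c['f'],1]); o=-c['R'].T@c['t']
    return (o+d*(z-o[2])/d[2]).round(1)
def proj(c,X):
    p=c['R']@np.array(X,float)+c['t']; return (c['f']*p[:2]/p[2]+[c['cx'],c['cy']]).round(1)
E
python3 - <<'E'
from h import *
for n in('top','scene'):
    c=cam(n,n+'0.png');print(n,c['fovy'],c['cx'],c['cy'],c['f'],c['R'].round(3).tolist(),(-c['R'].T@c['t']).round(0))
    np.save(n+'0.npy',c,allow_pickle=True)
print(status.state())
E
```

```text
top 57.3585538292964 322.8167941820687 199.93178668116465 365.62135266817904 [[-0.005, -1.0, 0.029], [-0.981, -0.0, -0.192], [0.192, -0.03, -0.981]] [338.   4. 966.]
scene 43.909206056282045 317.3235053091233 202.76179889945195 496.14882240121585 [[0.336, 0.942, -0.015], [0.516, -0.198, -0.834], [-0.788, 0.272, -0.552]] [1699. -409.  888.]
{'t': 0.1, 'joints': array([ 1.12941615e+00,  4.91510897e-01,  1.55937305e+00,  1.26912082e-05,
        1.09167148e+00, -1.05589862e-01]), 'qvel': array([-5.63117919e-04, -4.98533834e-04, -2.25571426e-03, -1.94598218e-03,
        1.12090729e-03,  1.65980224e-05]), 'tau': array([ 3.35088560e-03, -6.13628268e+01, -2.58604091e+01,  6.93586003e-02,
        4.70790337e-02, -5.08099981e-05]), 'eef_pos': array([205.83601497, 589.93315622, 225.11827611]), 'tcp_rot': array([ 3.02431161,  1.56983348, -2.02387354]), 'ft_force': array([ 0.09594085, -0.50331737, -0.75018518]), 'moment': array([-0.05137158, -0.03664672,  0.02454623]), 'opening': 0.9989992849272047}
```

View pics/top0.png

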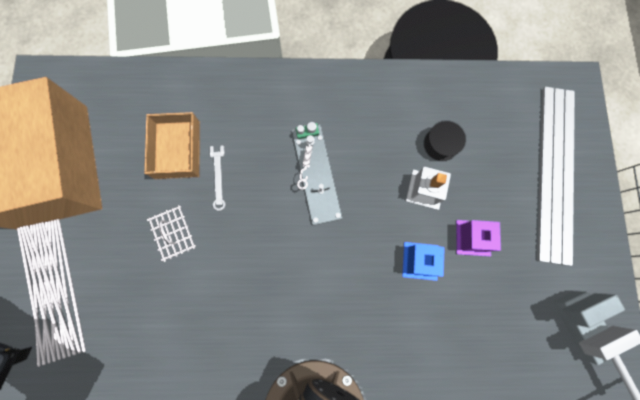

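View pics/scene0.png

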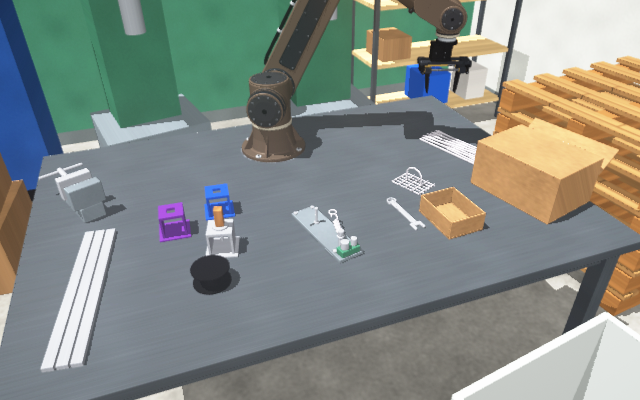

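The top picture (+x up, +y left) shows three stands. The white/grey one with the orange handle is at (434,183), the blue one at (425,260) and the purple one at (482,236). The white/grey stand is the one meant because it is steel and holds the puller. The jig runs from (308,130) to (328,218), with the eye near (302,184) and the post near (320,188). I'll enlarge these to confirm.

Run:
```python
from h import *
a=cv2.imread('pics/top0.png')
A=cv2.resize(a[115:230,280:350],None,fx=5,fy=5,interpolation=cv2.INTER_CUBIC)
B=cv2.resize(a[155:220,395:460],None,fx=5,fy=5,interpolation=cv2.INTER_CUBIC)
s=cv2.imread('pics/scene0.png')
C=cv2.resize(s[195:265,190:250],None,fx=3.5,fy=3.5,interpolation=cv2.INTER_CUBIC)
W=np.zeros((580,700,3),np.uint8);W[:575,:350]=A;W[:325,360:685]=B;W[330:575,360:570]=C
cv2.imwrite('pics/c1.png',W)
```

```text
(no output)
```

View pics/c1.png

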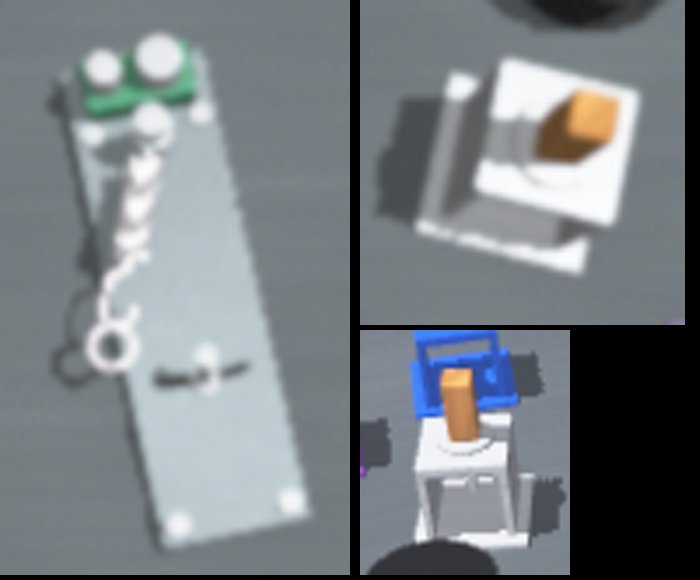

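The crops confirm it. The puller stands in the white stand, with the handle top at about (441.6,178). The eye is at (302.4,184.2), the post head at (321.4,186) and the pin top at (310.4,139.6).

Run:
```python
from h import *
c=np.load('top0.npy',allow_pickle=True).item(); s=np.load('scene0.npy',allow_pickle=True).item()
P=lambda x,y,z,ox=280,oy=115,sx=0:ray(c,ox+(x-sx)/5-.0,oy+y/5,z)
piv=P(152,123,63);post=P(207,355,65);eye=P(112,346,45)
print('piv',piv,'post',post,'eye',eye)
d=post-piv;e=eye-piv
print('post r',np.hypot(*d[:2]),'ang',np.arctan2(d[1],d[0]),'eye r',np.hypot(*e[:2]),np.arctan2(e[1],e[0]))
for a,b in (((205,50),(310,512)),((62,80),(165,545))):
    q=P(*b,12)-P(*a,12);print('edge',np.arctan2(q[1],q[0]),np.hypot(*q[:2]))
cs=[P(x,y,75,395,155,360) for x,y in((505,57),(640,92),(612,226),(475,190))]
print('stand',np.mean(cs,0)); 
for i in range(4):
    q=cs[(i+1)%4]-cs[i];print(np.hypot(*q[:2]).round(1),np.arctan2(q[1],q[0]).round(3))
hs=[P(x,y,136,395,155,360) for x,y in((577,92),(620,97),(610,142),(568,133))]
print('handle top',np.mean(hs,0))
for i in range(4):
    q=hs[(i+1)%4]-hs[i];print(np.hypot(*q[:2]).round(1),np.arctan2(q[1],q[0]).round(3))
# orange mask refine
hsv=cv2.cvtColor(c['img'],cv2.COLOR_BGR2HSV)
m=cv2.inRange(hsv[155:220,395:460],(8,120,225),(22,255,255));cn=max(cv2.findContours(m,0,1)[0],key=cv2.contourArea);r=cv2.minAreaRect(cn);print(r,ray(c,395+r[0][0],155+r[0][1],136))
for n,X in(('piv',piv),('post',post),('eye',eye),('htop',np.mean(hs,0))):print(n,'scene',proj(s,X))
S=s['img']; cv2.imwrite('pics/c2.png',cv2.resize(S[195:270,285:375],None,fx=7,fy=7,interpolation=cv2.INTER_CUBIC))
from scipy.spatial.transform import Rotation as T
st=status.state();print(T.from_euler('xyz',st['tcp_rot']).as_matrix().round(3))
```

```text
piv [674.3   7.7  63. ] post [550.1 -20.3  65. ] eye [559.5  28.2  45. ]
post r 127.31708447808559 ang -2.9198567553282584 eye r 116.61599375728866 2.9648837975197564
edge -2.934467028682447 264.0436516941848
edge -2.9253903008635724 263.8424719411187
stand [ 555.55 -306.5    75.  ]
70.7 -1.831
72.2 2.871
70.7 1.308
72.0 -0.271
handle top [ 552.725 -303.1    136.   ]
20.5 -1.688
22.8 2.861
20.3 1.357
20.8 -0.278
((46.11764907836914, 22.52941131591797), (7.761139392852783, 6.305926322937012), 14.03624439239502) [ 554.3 -301.7  136. ]
piv scene [339.2 230.6]
post scene [314.8 208.5]
eye scene [331.2 212.5]
htop scene [216.4 208.3]
[[-0.    -0.944  0.33 ]
 [-0.001  0.33   0.944]
 [-1.     0.    -0.001]]
```

View pics/c2.png

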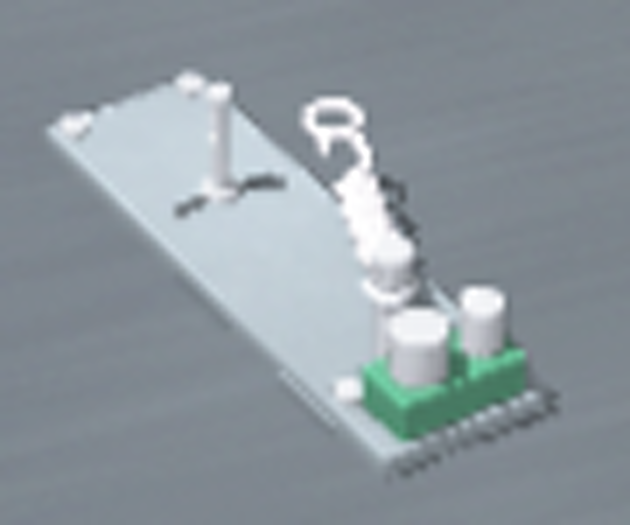

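The scene crop agrees with the top view to about 1.5 px: post head at (316,208) and eye at (332.6,212). Now moving above the puller.

apply_moves --pt "0 0 -34 -21 0" --pt "0 0 -34 -21 0" --pt "0 0 -34 -21 0" --pt "0 0 -34 -21 0" --pt "0 0 -34 -21 0" --pt "0 0 -34 -21 0" --pt "0 0 -34 -21 0" --pt "0 0 -34 -21 0" --pt "0 0 -34 -21 0" --pt "0 0 -34 -21 0"

```text
t: 1.1
eef_pos: [458.5, 278.4, 225.5]
tcp_rot: [1.901, 1.571, 3.136]
ft_force: [-0.2, 0.8, 0.2]
opening: 0.999
```

apply_moves --pt "0 0 -23 -43 0" --pt "0 0 -23 -43 0" --pt "0 0 -23 -43 0" --pt "0 0 -23 -43 0" --pt "0 0 -23 -43 0" --pt "0 0 -23 -43 0" --pt "0 0 -23 -43 0" --pt "0 0 -23 -43 0" --pt "0 0 -23 -43 0" --pt "0 0 -23 -43 0"

```text
t: 2.1
eef_pos: [533.0, -204.1, 225.4]
tcp_rot: [0.969, 1.57, 2.204]
ft_force: [0.9, 1.3, 0.1]
opening: 1.002
```

apply_moves --pt "0 0 0 0 8.5" --pt "0 0 0 0 8.5" --pt "0 0 0 0 8.5" --pt "0 0 0 0 8.5" --pt "0 0 0 0 8.5" --pt "0 0 0 0 8.5" --pt "0 0 0 0 8.5" --pt "0 0 0 0 8.5" --pt "0 0 0 0 8.5" --pt "0 0 0 0 8.5"

```text
t: 3.1
eef_pos: [533.1, -201.9, 225.3]
tcp_rot: [2.76, 1.57, 2.505]
ft_force: [0.4, 0.5, -0.3]
opening: 0.999
```

apply_moves --pt "0 0 -31 15 0" --pt "0 0 -31 15 0" --pt "0 0 -30 15 0" --pt "0 0 0 0 -1" --pt "0 30 0 0 0" --pt "0 30 0 0 0"

```text
t: 3.7
eef_pos: [554.1, -301.9, 165.1]
tcp_rot: [-0.161, 1.57, -0.392]
ft_force: [-0.1, -1.0, -0.9]
opening: 1.001
```

```bash
cat >> h.py <<'E'
def axes():
    from scipy.spatial.transform import Rotation as T
    st=status.state(); return np.array(st['eef_pos']),T.from_euler('xyz',st['tcp_rot']).as_matrix(),st
def need(X):
    p,R,st=axes(); return (R.T@(np.array(X)-p)).round(1)
E
python3 - <<'E'
from h import *
p,R,st=axes();print(p,R[:,2],need([553.5,-302.5,96]))
c=cam('scene');cv2.imwrite('pics/s1.png',cv2.resize(c['img'][130:270,140:300],None,fx=4,fy=4,interpolation=cv2.INTER_CUBIC))
E
```

```text
[ 554.09656572 -301.93951868  165.13970717] [ 0.97343002 -0.22898254  0.00099249] [69.1 -0.7 -0.5]
```

View pics/s1.png

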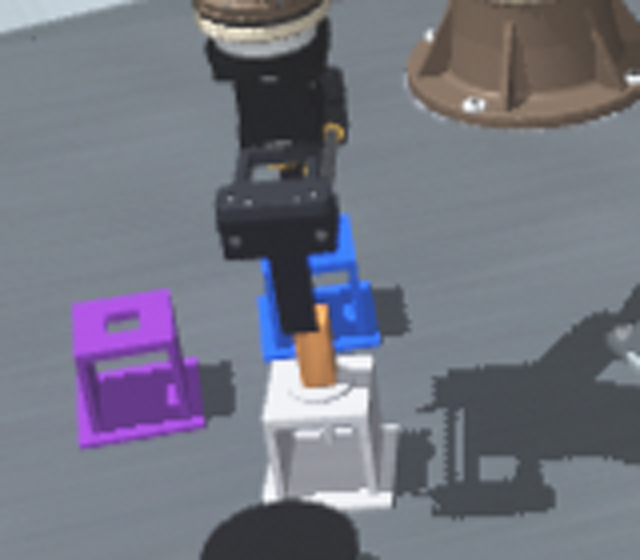

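Run:
```python
from h import *
s=np.load('scene0.npy',allow_pickle=True).item()
p,R,st=axes()
f=lambda X:((proj(s,X)-[140,130])*4).round(0)
for n,o in(('front fingertip outer',[11,0,59.5]),('front tip inner',[11,0,47.5]),('outer+y',[11,10,59.5]),('outer-y',[11,-10,59.5])):print(n,f(p+R@np.array(o,float)))
for X in ([553.5,-302.5,136],[553.5,-302.5,80],[555.5,-306.5,80]):print(f(X))
```

```text
front fingertip outer [302. 347.]
front tip inner [302. 337.]
outer+y [317. 346.]
outer-y [286. 348.]
[306. 314.]
[317. 380.]
[312. 383.]
```

The finger lies where the calibration predicts, so the handle is centred between the jaws within about 2 mm. Now going down, gripping and lifting a little.

apply_moves --pt "0 23 0 0 2" --pt "0 23 0 0 0" --pt "0 22 0 0 0" --pt "1 0 0 0 0" --pt "1 0 0 0 0" --pt "1 0 0 0 0" --pt "1 0 0 0 0" --pt "1 0 0 0 0" --pt "1 0 0 0 0" --pt "1 0 0 0 0"

```text
t: 4.75
eef_pos: [554.2, -302.2, 97.8]
tcp_rot: [0.134, 1.571, -0.132]
ft_force: [-0.2, 0.1, 0.0]
opening: 0.467
```

Run:
```python
from h import *
p,R,st=axes();print(p,R[:,2],st['ft_force'],st['opening'],need([554,-302,280]))
```

```text
[ 554.22358941 -302.21049326   97.832837  ] [ 9.64832222e-01 -2.62866366e-01  2.39382794e-04] [-0.18108567  0.06727357  0.01001899] 0.4669793585132798 [-182.2    0.2   -0.2]
```

apply_moves --pt "1 0 0 0 0" --pt "1 0 0 0 0" --pt "1 0 0 0 0" --pt "1 0 0 0 0" --pt "1 0 0 0 0" --pt "1 0 0 0 0" --pt "1 0 0 0 0" --pt "1 -5 0 0 0" --pt "1 -15 0 0 0" --pt "1 -25 0 0 0"

```text
t: 5.75
eef_pos: [553.7, -301.9, 142.8]
tcp_rot: [2.767, 1.568, 2.501]
ft_force: [0.3, 0.1, -1.7]
opening: 0.251
```

apply_moves --pt "1 -35 0 0 0" --pt "1 -35 0 0 0" --pt "1 -15 0 0 0" --pt "1 0 0 0 0"

```text
t: 6.15
eef_pos: [554.9, -302.6, 231.2]
tcp_rot: [-0.315, 1.566, -0.581]
ft_force: [-0.5, -0.5, -1.0]
opening: 0.251
```

Run:
```python
from h import *
p,R,st=axes();print(p,R[:,2],st['ft_force'],st['moment'],st['opening'])
c=cam('scene');print(proj(c,p-[0,0,80]))
T=cam('top')
A=cv2.resize(c['img'][140:230,180:250],None,fx=6,fy=6,interpolation=cv2.INTER_CUBIC)
B=cv2.resize(T['img'][150:230,400:460],None,fx=6,fy=6,interpolation=cv2.INTER_CUBIC)
W=np.zeros((540,790,3),np.uint8);W[:540,:420]=A;W[:480,430:790]=B;cv2.imwrite('pics/l1.png',W)
```

```text
[ 554.86636697 -302.57013202  231.1764398 ] [ 0.96484722 -0.2627633   0.00502957] [-0.54063336 -0.49185048 -1.03746004] [-0.15118842  0.05376546 -0.0297243 ] 0.2511117462076942
[216. 204.]
```

View pics/l1.png

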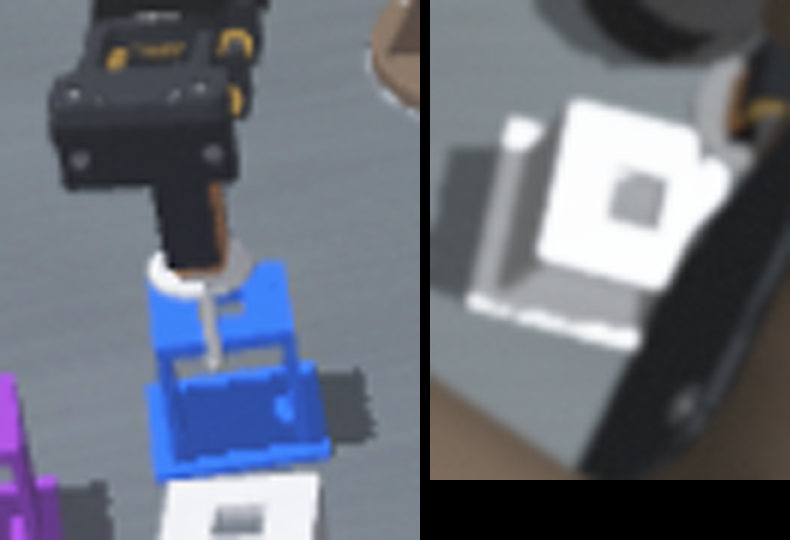

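The lift worked: opening 0.251 equals 24 mm, and the shank hangs vertically with its tip at scene (215.5,200.5), where predicted. The stand's hole is visible at top (434.7,183). Next I turn the jaws along x and carry the puller above the eye.

apply_moves --pt "1 0 0 0 -7.6" --pt "1 0 0 0 -7.6" --pt "1 0 40 0.5 0" --pt "1 0 40 0.5 0" --pt "1 0 40 0.5 0" --pt "1 0 40 0.5 0" --pt "1 0 40 0.5 0" --pt "1 0 40 0.5 0" --pt "1 0 40 0.5 0" --pt "1 0 30 0.5 0"

```text
t: 7.25
eef_pos: [557.6, 10.0, 226.4]
tcp_rot: [2.936, 1.568, 2.936]
ft_force: [0.6, -1.6, -1.3]
opening: 0.254
```

apply_moves --pt "1 20 20 0 0" --pt "1 20 0 0 0" --pt "1 20 0 0 0" --pt "1 15 0 0 0" --pt "1 0 0 0 0" --pt "1 0 0 0 0"

```text
t: 7.85
eef_pos: [558.2, 27.8, 152.2]
tcp_rot: [3.011, 1.569, 3.01]
ft_force: [0.3, 0.4, -1.6]
opening: 0.253
```

Run:
```python
from h import *
p,R,st=axes();print(p,R.round(3).tolist(),st['ft_force'],st['moment'],st['opening'])
c=cam('scene');tip=p-[0,0,72.8]
print('tip px',proj(c,tip),'eye raw',proj(c,[559.5,28.2,45]))
cv2.imwrite('pics/e1.png',cv2.resize(c['img'][165:245,280:380],None,fx=7.5,fy=7.5,interpolation=cv2.INTER_CUBIC))
T=cam('top');u,v=434.7,183;print('hole',ray(T,u,v,75))
np.save('e1.npy',c,allow_pickle=True)
```

```text
[558.18992938  27.77433439 152.18870802] [[-0.002, 0.001, 1.0], [0.0, 1.0, -0.001], [-1.0, 0.0, -0.002]] [ 0.31040344  0.42776761 -1.60747881] [-0.11989661  0.10212262 -0.02610091] 0.25298696236046114
tip px [330.9 202.7] eye raw [331.2 212.5]
hole [ 555.9 -306.8   75. ]
```

View pics/e1.png

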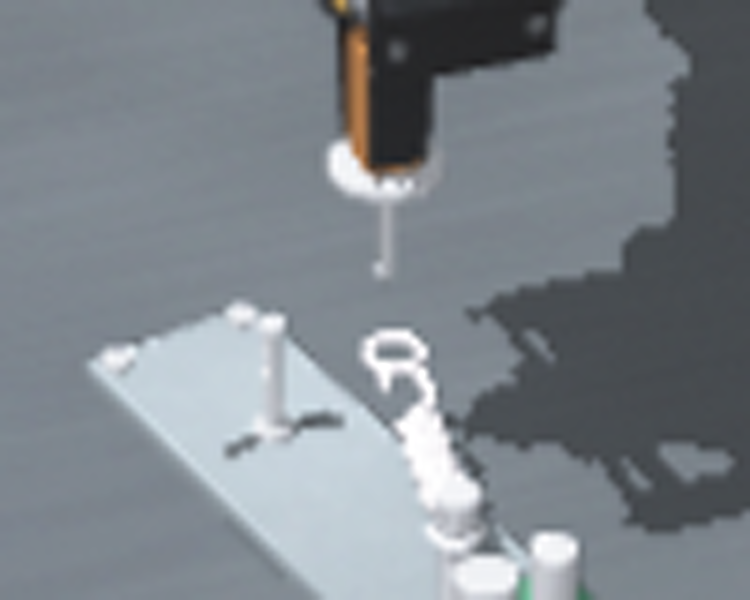

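Run:
```python
from h import *
c=np.load('e1.npy',allow_pickle=True).item()
q=lambda x,y,z:ray(c,(x+.5)/7.5-.5+280,(y+.5)/7.5-.5+165+1.0,z)
e=q(395,352,45);po=q(272,322,65);pi=q(462,490,63);print(e,po,pi)
for a in(e,po):
    d=a-pi;print(np.hypot(*d[:2]),np.arctan2(d[1],d[0]))
print(need([e[0]+1.5,e[1],72.8+22]))
```

```text
[560.8  30.9  45. ] [551.1 -17.3  65. ] [677.6  12.4  63. ]
118.25603578676234 2.9845071963931322
129.9397552714334 -2.9109867173302404
[58.3  3.2  3.6]
```

Scene-based positions give eye–pin 118.3 mm (expected 119) and post–pin 129.9 mm (expected 130), so they are consistent. Lowering with the correction.

apply_moves --pt "1 0 3.2 3.5 0" --pt "1 12 0 0 0" --pt "1 10 0 0 0" --pt "1 0 0 0 0" --pt "1 3 0 0 0" --pt "1 3 0 0 0" --pt "1 3 0 0 0"

```text
t: 8.65
eef_pos: [562.0, 31.0, 121.5]
tcp_rot: [0.176, 1.57, 0.175]
ft_force: [-0.4, -0.1, -1.5]
opening: 0.252
```

apply_moves --pt "1 3 0 0 0" --pt "1 3 0 0 0" --pt "1 3 0 0 0" --pt "1 0 0 0 0"

```text
t: 9.05
eef_pos: [561.8, 31.0, 112.2]
tcp_rot: [2.928, 1.57, 2.927]
ft_force: [-0.1, 0.6, -0.4]
opening: 0.253
```

Run:
```python
from h import *
p,R,st=axes();print(p,st['ft_force'],st['moment'],st['opening'])
c=cam('scene')
cv2.imwrite('pics/e2.png',cv2.resize(c['img'][175:245,290:360],None,fx=8,fy=8,interpolation=cv2.INTER_CUBIC))
```

```text
[561.75988968  30.97958436 112.22212335] [-0.14422284  0.59255224 -0.44974087] [-0.07420867  0.03045062 -0.00387646] 0.25259670062535716
```

View pics/e2.png

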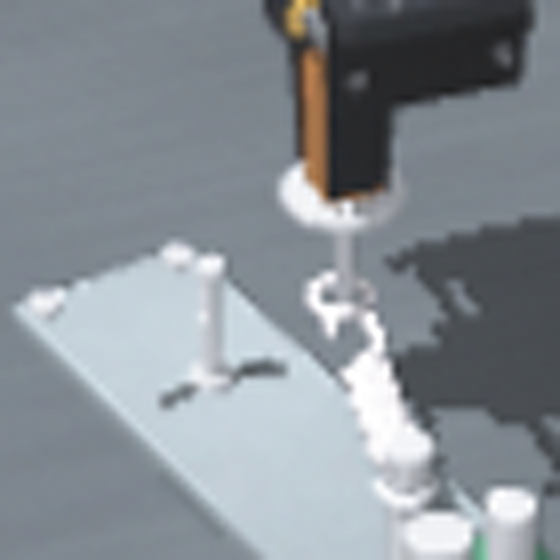

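Viewed 7 so far. In this one the shank enters the eye at crop (345,298), inside the ring. I'll continue down slowly and check the force.

apply_moves --pt "1 2 0 0 0" --pt "1 2 0 0 0" --pt "1 0 0 0 0"

```text
t: 9.4
eef_pos: [561.8, 31.0, 108.4]
tcp_rot: [2.86, 1.57, 2.86]
ft_force: [-0.1, -0.4, -1.6]
opening: 0.251
```

apply_moves --pt "1 4 0 0 0" --pt "1 4 0 0 0" --pt "1 4 0 0 0" --pt "1 0 0 0 0"

```text
t: 9.8
eef_pos: [561.6, 31.0, 95.9]
tcp_rot: [2.979, 1.57, 2.978]
ft_force: [-0.1, 0.3, -1.3]
opening: 0.251
```

Run:
```python
from h import *
p,R,st=axes();print(p,R[:,2],st['ft_force'],st['moment'],st['opening'])
```

```text
[561.62821776  31.03771534  95.92397333] [ 9.99999214e-01 -6.76548570e-04 -1.05517206e-03] [-0.0693575   0.33592602 -1.27543193] [-0.07882719  0.06366466  0.05016234] 0.2509729890183264
```

apply_moves --pt "1 0 0.5 -3 0" --pt "1 0 0.5 -3 0" --pt "1 0 0.5 -3 0" --pt "1 0 0.5 -3 0" --pt "1 0 0.5 -3 0" --pt "1 0 0.5 -3 0" --pt "1 0 0.5 -3 0" --pt "1 0 0.5 -3 0" --pt "1 0 0 0 0" --pt "1 0 0 0 0"

```text
t: 10.8
eef_pos: [538.3, 35.0, 96.8]
tcp_rot: [-0.002, 1.57, -0.003]
ft_force: [5.3, -1.2, -2.3]
opening: 0.249
```

Run:
```python
from h import *
p,R,st=axes();print(p,st['ft_force'],st['moment'],st['opening'])
d=p-[677.6,12.4,0];print('r',np.hypot(*d[:2]),np.arctan2(d[1],d[0]))
```

```text
[538.30417159  34.96045853  96.80092765] [ 5.28214206 -1.23488017 -2.26616635] [-0.26998896 -1.12720427  0.00569364] 0.24919491607316432
r 141.11095670485832 2.9810261587995828
```

The force of 5.4 N matches the geometry (stretch about 16.6 mm, 5.3 N). Continuing the pull.

apply_moves --pt "1 0 0.5 -3 0" --pt "1 0 0.5 -3 0" --pt "1 0 0.5 -3 0" --pt "1 0 0.5 -3 0" --pt "1 0 0.5 -3 0" --pt "1 0 0.5 -3 0" --pt "1 0 0.5 -3 0" --pt "1 0 0.5 -3 0" --pt "1 0 0 0 0" --pt "1 0 0 0 0"

```text
t: 11.8
eef_pos: [515.7, 38.8, 97.2]
tcp_rot: [-0.056, 1.566, -0.056]
ft_force: [9.0, -1.4, -4.4]
opening: 0.251
```

```bash
cat > r.py <<'E'
from h import *
p,R,st=axes();f=np.array(st['ft_force'])
d=p-[677.6,12.4,0];r=np.hypot(*d[:2]);u=d[:2]/r;t=np.array([-u[1],u[0]])
print(p.round(1),f.round(2),np.array(st['moment']).round(2),st['opening'],'r',r.round(1),'s',(r-124.5).round(1),'th',np.arctan2(d[1],d[0])%6.2832,'Fr',-(u@f[:2]).round(2),'Ft',(t@f[:2]).round(2))
E
python3 r.py
```

```text
[515.7  38.8  97.2] [ 9.03 -1.42 -4.39] [-0.4  -2.21 -0.02] 0.2512789029524557 r 164.0 s 39.5 th 2.979855892268871 Fr 9.14 Ft -0.06
```

apply_moves --pt "1 0 0.4 -2 0" --pt "1 0 0.4 -2 0" --pt "1 0 0 0 0" --pt "1 0 0 0 0"

```text
t: 12.2
eef_pos: [512.0, 39.6, 97.2]
tcp_rot: [-0.065, 1.566, -0.066]
ft_force: [10.8, -1.8, -3.2]
opening: 0.249
```

```bash
python3 r.py
python3 - <<'E'
from h import *
c=cam('scene');np.save('e3.npy',c,allow_pickle=True)
cv2.imwrite('pics/e3.png',cv2.resize(c['img'][165:240,290:360],None,fx=8,fy=8,interpolation=cv2.INTER_CUBIC))
E
python3 r.py
```

```text
[512.   39.6  97.2] [10.81 -1.81 -3.25] [-0.54 -2.31  0.  ] 0.24896748045322062 r 167.9 s 43.4 th 2.979025157566362 Fr 10.96 Ft 0.04
[512.   39.6  97.2] [10.27 -1.11 -3.89] [-0.46 -2.32  0.03] 0.25210813112362973 r 167.8 s 43.3 th 2.979005748939206 Fr 10.31 Ft -0.57
```

View pics/e3.png

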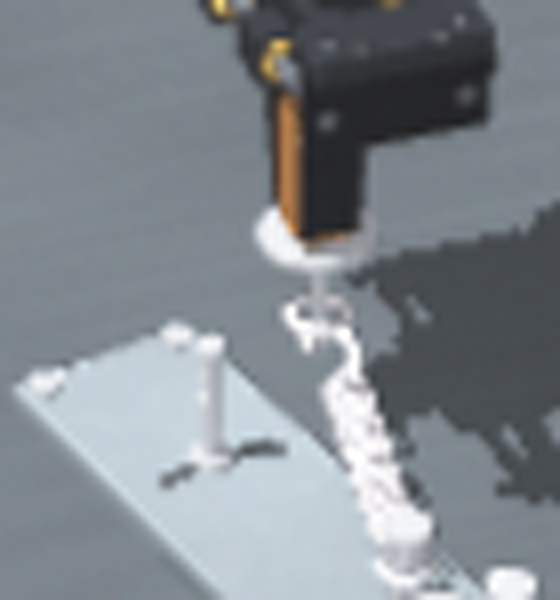

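Force gives 43 mm of stretch and geometry gives 43.3 mm. The picture shows the hook and eye at crop (315,312) and the post at (210,345). Now swinging counter-clockwise about the pin at constant radius.

apply_moves --pt "1 0 -2.7 -0.4 0" --pt "1 0 -2.7 -0.4 0" --pt "1 0 -2.7 -0.3 0" --pt "1 0 -2.7 -0.3 0" --pt "1 0 -2.7 -0.3 0" --pt "1 0 -2.7 -0.2 0" --pt "1 0 -2.7 -0.1 0" --pt "1 0 -2.7 -0.1 0" --pt "1 0 -2.7 -0.1 0" --pt "1 0 -2.6 -0.1 0"

```text
t: 13.25
eef_pos: [509.7, 12.7, 97.2]
tcp_rot: [-0.045, 1.566, -0.046]
ft_force: [10.0, -0.3, -3.5]
opening: 0.246
```

```bash
python3 r.py
```

```text
[509.7  12.7  97.2] [10.02 -0.32 -3.49] [-0.11 -2.27 -0.05] 0.24553564837844558 r 167.9 s 43.4 th 3.139884180291031 Fr 10.02 Ft 0.3
```

apply_moves --pt "1 0 -2.7 0 0" --pt "1 0 -2.7 0.1 0" --pt "1 0 -2.7 0.1 0" --pt "1 0 -2.7 0.1 0" --pt "1 0 -2.6 0.2 0" --pt "1 0 -2.7 0.2 0" --pt "1 0 -2.7 0.3 0" --pt "1 0 -2.7 0.3 0" --pt "1 0 0 0 0" --pt "1 0 0 0 0"

```text
t: 14.25
eef_pos: [510.9, -8.7, 97.2]
tcp_rot: [-0.031, 1.566, -0.032]
ft_force: [10.7, 0.4, -3.6]
opening: 0.253
```

```bash
python3 r.py;python3 - <<'E'
from h import *
c=cam('scene');np.save('e4.npy',c,allow_pickle=True)
cv2.imwrite('pics/e4.png',cv2.resize(c['img'][175:235,290:360],None,fx=9,fy=9,interpolation=cv2.INTER_CUBIC))
E
python3 r.py
```

```text
[510.9  -8.7  97.2] [10.71  0.42 -3.63] [ 0.1  -2.34 -0.04] 0.2529400393303394 r 168.0 s 43.5 th 3.2672878347109644 Fr 10.67 Ft 0.93
[510.9  -8.7  97.2] [ 9.96  0.32 -4.86] [ 0.19 -2.38  0.05] 0.25202689021073227 r 168.1 s 43.6 th 3.2672775591351564 Fr 9.92 Ft 0.93
```

View pics/e4.png

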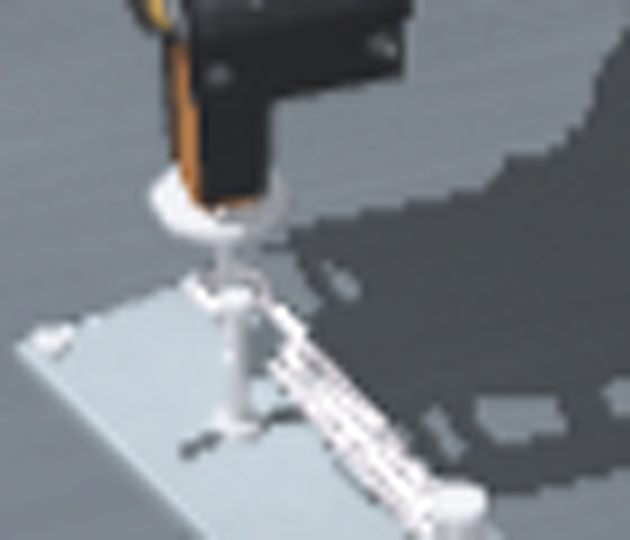

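apply_moves --pt "1 0 -1.5 0.2 0" --pt "1 0 -1.5 0.2 0" --pt "1 0 -1.5 0.2 0" --pt "1 0 -1.5 0.3 0" --pt "1 0 0 0 0" --pt "1 0 0 0 0"

```text
t: 14.9
eef_pos: [511.7, -14.6, 97.1]
tcp_rot: [-0.025, 1.566, -0.026]
ft_force: [10.5, 2.1, -3.2]
opening: 0.253
```

```bash
python3 r.py
```

```text
[511.7 -14.6  97.1] [10.5   2.07 -3.23] [ 0.31 -2.29  0.02] 0.2530160933190508 r 168.1 s 43.6 th 3.303063634762484 Fr 10.7 Ft -0.35
```

apply_moves --pt "1 0 -1 0.2 0" --pt "1 0 -1 0.2 0" --pt "1 0 -1 0.2 0" --pt "1 0 0 0 0"

```text
t: 15.3
eef_pos: [512.3, -17.6, 97.1]
tcp_rot: [-0.016, 1.566, -0.017]
ft_force: [10.9, 1.9, -2.5]
opening: 0.254
```

```bash
python3 r.py
```

```text
[512.3 -17.6  97.1] [10.91  1.85 -2.51] [ 0.3  -2.37 -0.04] 0.25363117881817343 r 168.0 s 43.5 th 3.321285168571931 Fr 11.07 Ft 0.13
```

apply_moves --pt "1 0 -1 0.2 0" --pt "1 0 -1 0.2 0" --pt "1 0 -1 0.2 0" --pt "1 0 0 0 0"

```text
t: 15.7
eef_pos: [512.9, -20.6, 97.1]
tcp_rot: [-0.013, 1.566, -0.014]
ft_force: [10.5, 1.8, -3.1]
opening: 0.246
```

```bash
python3 r.py
```

```text
[512.9 -20.6  97.1] [10.54  1.78 -3.11] [ 0.34 -2.29  0.02] 0.24593276826202107 r 168.0 s 43.5 th 3.339314815483018 Fr 10.69 Ft 0.32
```

apply_moves --pt "1 0 -1 0.2 0" --pt "1 0 -1 0.2 0" --pt "1 0 0 0 0"

```text
t: 16.0
eef_pos: [513.3, -22.6, 97.1]
tcp_rot: [-0.01, 1.566, -0.011]
ft_force: [9.7, 3.0, -3.2]
opening: 0.251
```

```bash
python3 r.py
```

```text
[513.3 -22.6  97.1] [ 9.72  3.04 -3.2 ] [ 0.35 -2.32  0.  ] 0.251285568061636 r 168.0 s 43.5 th 3.3513709335956414 Fr 10.14 Ft -0.95
```

apply_moves --pt "1 0 -1 0.2 0" --pt "1 0 -1 0.2 0" --pt "1 0 0 0 0"

```text
t: 16.3
eef_pos: [513.7, -24.6, 97.1]
tcp_rot: [-0.009, 1.566, -0.01]
ft_force: [9.6, 1.6, -1.8]
opening: 0.245
```

```bash
python3 r.py
```

```text
[513.7 -24.6  97.1] [ 9.61  1.58 -1.8 ] [ 0.41 -2.35 -0.04] 0.24543555535943637 r 168.1 s 43.6 th 3.363452373771645 Fr 9.72 Ft 0.58
```

apply_moves --pt "1 0 -1 0.2 0" --pt "1 0 0 0 0"

```text
t: 16.5
eef_pos: [513.8, -25.5, 97.1]
tcp_rot: [-0.0, 1.566, -0.001]
ft_force: [9.8, 2.4, -2.6]
opening: 0.249
```

```bash
python3 r.py
```

```text
[513.8 -25.5  97.1] [ 9.85  2.42 -2.63] [ 0.41 -2.27  0.02] 0.24918282581409787 r 168.1 s 43.6 th 3.3691313096756557 Fr 10.14 Ft -0.14
```

apply_moves --pt "1 0 -1 0.2 0" --pt "1 0 0 0 0"

```text
t: 16.7
eef_pos: [514.0, -26.5, 97.1]
tcp_rot: [-0.002, 1.566, -0.003]
ft_force: [9.1, 2.3, -3.7]
opening: 0.252
```

```bash
python3 r.py
```

```text
[514.  -26.5  97.1] [ 9.09  2.29 -3.69] [ 0.4  -2.27  0.04] 0.2524885700742589 r 168.1 s 43.6 th 3.3753043570577095 Fr 9.37 Ft -0.12
```

apply_moves --pt "1 0 -1 0.2 0" --pt "1 0 0 0 0"

```text
t: 16.9
eef_pos: [514.2, -27.5, 97.1]
tcp_rot: [0.003, 1.566, 0.002]
ft_force: [10.0, 1.9, -2.8]
opening: 0.253
```

```bash
python3 r.py
```

```text
[514.2 -27.5  97.1] [10.    1.9  -2.83] [ 0.44 -2.33 -0.  ] 0.2531726063472712 r 168.2 s 43.7 th 3.381267588510616 Fr 10.16 Ft 0.53
```

apply_moves --pt "1 0 -1 0.2 0" --pt "1 0 0 0 0"

```text
t: 17.1
eef_pos: [514.4, -28.5, 97.1]
tcp_rot: [0.002, 1.566, 0.001]
ft_force: [10.1, 2.0, -3.6]
opening: 0.252
```

```bash
python3 r.py;python3 - <<'E'
from h import *
c=cam('scene');np.save('e5.npy',c,allow_pickle=True)
cv2.imwrite('pics/e5.png',cv2.resize(c['img'][180:235,285:350],None,fx=10,fy=10,interpolation=cv2.INTER_CUBIC))
E
```

```text
[514.4 -28.5  97.1] [10.12  1.97 -3.58] [ 0.43 -2.29  0.03] 0.2517476679770688 r 168.2 s 43.7 th 3.387207160880166 Fr 10.29 Ft 0.55
```

View pics/e5.png

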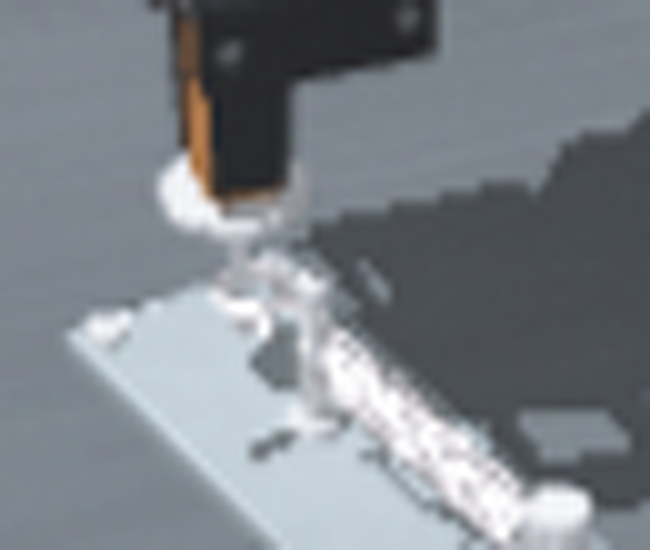

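Run:
```python
from h import *
c=np.load('e5.npy',allow_pickle=True).item()
f=lambda X:((proj(c,X)-[285,180+1]+.5)*10-.5).round(0)
P=np.array([677.6,12.4,45])
for n,X in(('pivtop',[677.6,12.4,63]),('piv45',P),('post65',[551.1,-17.3,65]),('post45',[551.1,-17.3,45])):print(n,f(X))
for th in(3.357,3.372,3.387):
  u=np.array([np.cos(th),np.sin(th),0]);t=np.array([-u[1],u[0],0])
  print(th,'at130',f(P+130*u),'eye',f(P+162.5*u),'shorttip',f(P+139*u+8*t),'longleg139',f(P+139*u-8*t),f(P+120*u-8*t))
a=ray(c,285+312.5/10-.5,180+290.5/10-.5+1,65);print('post now',a)
```

```text
pivtop [566. 504.]
piv45 [566. 556.]
post65 [313. 280.]
post45 [313. 335.]
3.357 at130 [320. 333.] eye [263. 281.] shorttip [281. 326.] longleg139 [326. 310.] [361. 340.]
3.372 at130 [313. 334.] eye [256. 284.] shorttip [276. 330.] longleg139 [321. 313.] [354. 343.]
3.387 at130 [308. 338.] eye [250. 286.] shorttip [270. 331.] longleg139 [314. 314.] [350. 344.]
post now [556.2 -19.4  65. ]
```

apply_moves --pt "1 0 -1 0.2 0" --pt "1 0 0 0 0"

```text
t: 17.35
eef_pos: [514.5, -29.4, 97.1]
tcp_rot: [0.038, 1.567, 0.037]
ft_force: [11.3, 3.0, -2.7]
opening: 0.253
```

```bash
python3 r.py
```

```text
[514.5 -29.4  97.1] [11.33  2.97 -2.7 ] [ 0.62 -2.28 -0.01] 0.25256701102350465 r 168.3 s 43.8 th 3.392720647668102 Fr 11.71 Ft -0.06
```

apply_moves --pt "1 0 -1 0.3 0" --pt "1 0 0 0 0"

```text
t: 17.55
eef_pos: [514.7, -30.2, 97.1]
tcp_rot: [0.144, 1.567, 0.143]
ft_force: [9.4, 5.2, -3.0]
opening: 0.255
```

```bash
python3 r.py
```

```text
[514.7 -30.2  97.1] [ 9.41  5.2  -3.05] [ 1.15 -2.21 -0.02] 0.25538471900180465 r 168.4 s 43.9 th 3.3972892813663 Fr 10.41 Ft -2.65
```

apply_moves --pt "1 0 -1 0.2 0" --pt "1 0 0 0 0"

```text
t: 17.75
eef_pos: [514.8, -31.0, 97.1]
tcp_rot: [0.223, 1.567, 0.221]
ft_force: [9.2, 6.7, -1.2]
opening: 0.248
```

```bash
python3 r.py
```

```text
[514.8 -31.   97.1] [ 9.23  6.72 -1.24] [ 1.4  -2.08 -0.08] 0.2482771179639737 r 168.5 s 44.0 th 3.402113333928124 Fr 10.65 Ft -4.12
```

Contact with the post came at θ≈3.392 (Ft −4 N). Backing off slightly, then easing in towards the pin.

apply_moves --pt "1 0 0.8 0.2 0" --pt "1 0 0.25 1 0" --pt "1 0 0.25 1 0" --pt "1 0 0.25 1 0" --pt "1 0 0.25 1 0" --pt "1 0 0.25 1 0" --pt "1 0 0.25 1 0" --pt "1 0 0 0 0"

```text
t: 18.55
eef_pos: [520.8, -28.9, 97.0]
tcp_rot: [0.115, 1.568, 0.114]
ft_force: [8.5, 4.7, -3.6]
opening: 0.255
```

```bash
python3 r.py
```

```text
[520.8 -28.9  97. ] [ 8.49  4.7  -3.59] [ 0.73 -1.9  -0.02] 0.25450323410624925 r 162.1 s 37.6 th 3.3993857090182664 Fr 9.4 Ft -2.38
```

apply_moves --pt "1 0 0.3 1 0" --pt "1 0 0.3 1 0" --pt "1 0 0.3 1 0" --pt "1 0 0.3 1 0" --pt "1 0 0.3 1 0" --pt "1 0 0 0 0"

```text
t: 19.15
eef_pos: [525.7, -27.5, 96.9]
tcp_rot: [0.114, 1.568, 0.113]
ft_force: [7.7, 2.4, -2.7]
opening: 0.252
```

```bash
python3 r.py
```

```text
[525.7 -27.5  96.9] [ 7.74  2.36 -2.67] [ 0.49 -1.74 -0.04] 0.2522262148238287 r 157.1 s 32.6 th 3.398576249975786 Fr 8.09 Ft -0.32
```

apply_moves --pt "1 0 0.3 1 0" --pt "1 0 0.3 1 0" --pt "1 0 0.3 1 0" --pt "1 0 0 0 0"

```text
t: 19.55
eef_pos: [527.8, -26.5, 96.7]
tcp_rot: [0.772, 1.57, 0.771]
ft_force: [5.1, 2.8, -1.0]
opening: 0.253
```

```bash
python3 r.py
```

```text
[527.8 -26.5  96.7] [ 5.14  2.78 -1.  ] [ 0.6  -1.17  0.03] 0.2530842334510966 r 154.7 s 30.2 th 3.3955818362638803 Fr 5.68 Ft -1.4
```

apply_moves --pt "1 0 0.2 0.7 0" --pt "1 0 0.2 0.7 0" --pt "1 0 0.2 0.7 0" --pt "1 0 0.2 0.7 0" --pt "1 0 0 0 0"

```text
t: 20.05
eef_pos: [529.9, -26.1, 96.4]
tcp_rot: [3.055, 1.57, 3.054]
ft_force: [-0.4, -0.8, -2.1]
opening: 0.252
```

```bash
python3 r.py
```

```text
[529.9 -26.1  96.4] [-0.37 -0.77 -2.11] [-0.15  0.08 -0.02] 0.25153751452955425 r 152.7 s 28.2 th 3.396492434303746 Fr -0.55 Ft 0.65
```

The load has passed to the post: puller force is about 0 at r=152.7, stretch about 28 mm. Centring in the eye, then lifting.

apply_moves --pt "1 0 0.4 1.5 0" --pt "1 0 0.4 1.5 0" --pt "1 0 0.4 1.5 0" --pt "1 0 0.4 1.5 0" --pt "1 0 0 0 0"

```text
t: 20.55
eef_pos: [536.5, -24.4, 96.6]
tcp_rot: [0.726, 1.571, 0.726]
ft_force: [-0.5, -0.8, -2.0]
opening: 0.251
```

```bash
python3 r.py
```

```text
[536.5 -24.4  96.6] [-0.53 -0.84 -2.05] [-0.1   0.02  0.02] 0.2506006204954461 r 145.8 s 21.3 th 3.396913553859801 Fr -0.72 Ft 0.68
```

apply_moves --pt "1 -2 0 0 0" --pt "1 -3 0 0 0" --pt "1 -3 0 0 0" --pt "1 -3 0 0 0" --pt "1 0 0 0 0"

```text
t: 21.05
eef_pos: [536.5, -24.5, 108.2]
tcp_rot: [-0.069, 1.57, -0.07]
ft_force: [-0.3, 0.2, -1.9]
opening: 0.25
```

```bash
python3 r.py
```

```text
[536.5 -24.5 108.2] [-0.26  0.16 -1.91] [-0.04  0.04  0.06] 0.24994698964910247 r 145.9 s 21.4 th 3.397430898038725 Fr -0.21 Ft -0.22
```

apply_moves --pt "1 -2 0 0 0" --pt "1 -2 0 0 0" --pt "1 -2 0 0 0" --pt "1 0 0 0 0"

```text
t: 21.45
eef_pos: [536.4, -24.5, 113.9]
tcp_rot: [0.043, 1.57, 0.042]
ft_force: [-0.7, -0.3, -2.4]
opening: 0.25
```

```bash
python3 r.py
```

```text
[536.4 -24.5 113.9] [-0.7  -0.3  -2.44] [-0.07  0.03  0.02] 0.2500432189749074 r 146.0 s 21.5 th 3.396994568996301 Fr -0.75 Ft 0.11
```

apply_moves --pt "1 -2 0 0 0" --pt "1 -2 0 0 0" --pt "1 -3 0 0 0" --pt "1 -3 0 0 0" --pt "1 0 0 0 0"

```text
t: 21.95
eef_pos: [536.5, -24.5, 124.1]
tcp_rot: [-0.061, 1.57, -0.062]
ft_force: [0.0, -1.3, -2.1]
opening: 0.253
```

```bash
python3 r.py
```

```text
[536.5 -24.5 124.1] [ 0.02 -1.31 -2.1 ] [-0.13  0.08  0.01] 0.2534223980112071 r 145.9 s 21.4 th 3.3975213187153823 Fr -0.32 Ft 1.27
```

apply_moves --pt "1 -15 0 0 0" --pt "1 -30 0 0 0" --pt "1 -30 0 0 0" --pt "1 -30 0 0 0" --pt "1 0 -20 1 0" --pt "1 0 -30 2 0" --pt "1 0 -30 2 0" --pt "1 0 -30 2 0" --pt "1 0 -30 2 0" --pt "1 0 -30 2 0"

```text
t: 22.95
eef_pos: [547.0, -195.7, 228.6]
tcp_rot: [2.177, 1.571, 2.176]
ft_force: [0.6, 1.4, -2.5]
opening: 0.252
```

apply_moves --pt "1 0 -30 2 0" --pt "1 0 -30 2 0" --pt "1 0 -30 2 0" --pt "1 0 -18 1 0" --pt "1 0 0 0 7.6" --pt "1 0 0 0 7.6" --pt "1 0 0 0 0" --pt "1 0 0 0 0"

```text
t: 23.75
eef_pos: [554.1, -302.2, 228.5]
tcp_rot: [2.312, 1.57, 2.05]
ft_force: [-0.1, 0.4, -2.6]
opening: 0.249
```

```bash
python3 r.py
python3 - <<'E'
from h import *
p,R,st=axes();print(R.round(3).tolist(),need([554.2,-302.2,200]))
c=cam('scene');T=cam('top');np.save('b.npy',c,allow_pickle=True)
print('tip pred',proj(c,p-[0,0,72.8]),proj(c,p-[0,0,22.8]),'hole',proj(c,[555,-304.5,75]))
A=cv2.resize(c['img'][150:235,180:250],None,fx=6,fy=6,interpolation=cv2.INTER_CUBIC)
B=cv2.resize(T['img'][115:225,285:345],None,fx=5,fy=5,interpolation=cv2.INTER_CUBIC)
W=np.zeros((560,740,3),np.uint8);W[:510,:420]=A;W[:550,430:730]=B;cv2.imwrite('pics/b1.png',W)
E
```

```text
[ 554.1 -302.2  228.5] [-0.08  0.44 -2.61] [-0.1   0.06 -0.  ] 0.24899487434032508 r 338.0 s 213.5 th 4.338309468558714 Fr 0.38 Ft -0.23
[[-0.0, 0.259, 0.966], [0.0, 0.966, -0.259], [-1.0, 0.0, -0.0]] [28.5 -0.   0.1]
tip pred [215.9 202.4] [213.4 186.6] hole [218.8 227. ]
```

View pics/b1.png

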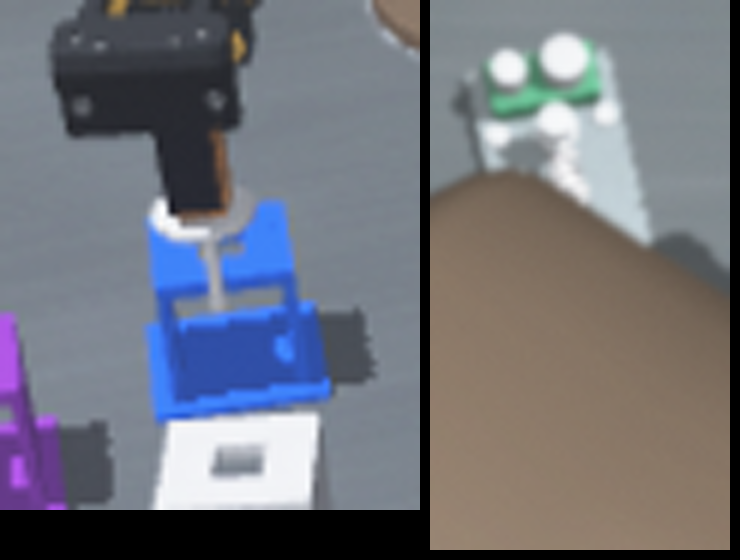

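The puller is upright over the stand: tip at crop (217,308), the same appearance as after the lift. That was my twelfth view, so the rest goes by force and numbers. Lowering to the pose where it was picked up.

apply_moves --pt "1 25 0 0 0" --pt "1 25 0 0 0" --pt "1 15 0 0 0" --pt "1 10 0 0 0" --pt "1 10 0 0 0" --pt "1 10 0 0 0" --pt "1 10 0 0 0" --pt "1 10 0 0 0" --pt "1 0 0 0 0"

```text
t: 24.75
eef_pos: [553.6, -302.2, 112.2]
tcp_rot: [2.767, 1.569, 2.501]
ft_force: [0.1, -0.1, -1.6]
opening: 0.253
```

```bash
python3 r.py
```

```text
[ 553.6 -302.2  112.2] [ 0.07 -0.08 -1.58] [-0.05  0.05 -0.01] 0.2528595156542235 r 338.1 s 213.6 th 4.337092050417175 Fr -0.05 Ft 0.1
```

apply_moves --pt "1 4 0 0 0" --pt "1 4 0 0 0" --pt "1 3 0 0 0" --pt "1 2 0 0 0" --pt "1 0 0 0 0"

```text
t: 25.25
eef_pos: [554.0, -302.4, 100.4]
tcp_rot: [2.461, 1.57, 2.195]
ft_force: [-0.7, -0.6, -1.7]
opening: 0.254
```

```bash
python3 r.py
```

```text
[ 554.  -302.4  100.4] [-0.71 -0.56 -1.71] [-0.09  0.05 -0.05] 0.25376920356554367 r 338.2 s 213.7 th 4.3384211114861415 Fr -0.78 Ft -0.45
```

apply_moves --pt "1 1 0 0 0" --pt "1 1 0 0 0" --pt "1 0.5 0 0 0" --pt "1 0 0 0 0"

```text
t: 25.65
eef_pos: [554.1, -302.5, 98.1]
tcp_rot: [1.69, 1.571, 1.424]
ft_force: [-0.1, -0.7, -1.2]
opening: 0.248
```

```bash
python3 r.py
```

```text
[ 554.1 -302.5   98.1] [-0.08 -0.7  -1.16] [-0.11  0.08  0.  ] 0.24778431106399973 r 338.3 s 213.8 th 4.338573642702141 Fr -0.68 Ft 0.18
```

apply_moves --pt "1 0.5 0 0 0" --pt "1 0.5 0 0 0" --pt "1 0 0 0 0"

```text
t: 25.95
eef_pos: [554.2, -302.5, 97.7]
tcp_rot: [-0.17, 1.57, -0.436]
ft_force: [-3.1, 1.3, 5.1]
opening: 0.249
```

```bash
python3 r.py
```

```text
[ 554.2 -302.5   97.7] [-3.05  1.25  5.06] [ 0.01  0.5  -0.08] 0.24925274578043569 r 338.2 s 213.7 th 4.338795639779484 Fr 0.05 Ft -3.3
```

The flange is down (+6.5 N up at z=97.7). Opening and going straight up.

apply_moves --pt "0 0 0 0 0" --pt "0 0 0 0 0" --pt "0 0 0 0 0" --pt "0 0 0 0 0" --pt "0 0 0 0 0" --pt "0 0 0 0 0" --pt "0 0 0 0 0" --pt "0 0 0 0 0" --pt "0 0 0 0 0" --pt "0 0 0 0 0"

```text
t: 26.95
eef_pos: [554.1, -302.5, 97.1]
tcp_rot: [1.102, 1.571, 0.836]
ft_force: [0.0, -0.2, -0.4]
opening: 0.987
```

apply_moves --pt "0 0 0 0 0" --pt "0 0 0 0 0" --pt "0 0 0 0 0" --pt "0 -10 0 0 0" --pt "0 -30 0 0 0" --pt "0 -30 0 0 0" --pt "0 -30 0 0 0" --pt "0 -20 0 0 0" --pt "0 0 0 0 0"

```text
t: 27.85
eef_pos: [554.9, -303.0, 220.8]
tcp_rot: [-0.322, 1.565, -0.588]
ft_force: [-0.3, 0.5, 0.4]
opening: 1.001
```

apply_moves --pt "0 0 -25 -20 0" --pt "0 0 -35 -20 0" --pt "0 0 -35 -20 0" --pt "0 0 -35 -20 0" --pt "0 0 -20 -10 0" --pt "0 0 0 0 0" --pt "0 0 0 0 0"

```text
t: 28.55
eef_pos: [427.7, -423.4, 216.6]
tcp_rot: [2.199, 1.57, 1.931]
ft_force: [0.3, 1.2, -0.2]
opening: 0.999
```

```bash
python3 r.py
python3 - <<'E'
from h import *
T=cam('top','end.png');S=cam('scene','end_s.png')
m=cv2.inRange(cv2.cvtColor(T['img'],cv2.COLOR_BGR2HSV)[155:220,395:460],(8,120,225),(22,255,255))
cs=cv2.findContours(m,0,1)[0]
if cs: r=cv2.minAreaRect(max(cs,key=cv2.contourArea));print(r,ray(T,395+r[0][0],155+r[0][1],136),'start 554.3 -301.7')
s0=np.load('scene0.npy',allow_pickle=True).item()['img'];t0=np.load('top0.npy',allow_pickle=True).item()['img']
f=lambda a,b,y0,y1,x0,x1:np.abs(a[y0:y1,x0:x1].astype(int)-b[y0:y1,x0:x1]).mean(2)
print('stand diff scene',f(S['img'],s0,200,255,195,245).max(),'top',f(T['img'],t0,160,212,405,452).max())
# bright spring pixels vs pivot-post line at z45
piv=np.array([674.3,7.7]);g=T['img'][120:225,285:345]
d=f(T['img'],t0,120,225,285,345)>40
ys,xs=np.nonzero(d&(g.min(2)>190))
pts=np.array([ray(T,x+285,y+120,45)[:2] for x,y in zip(xs,ys)])-piv
rr=np.hypot(*pts.T);th=np.arctan2(pts[:,1],pts[:,0])%(2*np.pi)
print(len(rr),'new bright r max',np.sort(rr)[-8:],'th median',np.median(th[rr>90]))
E
```

```text
[ 427.7 -423.4  216.6] [ 0.28  1.18 -0.18] [-0.09  0.05 -0.02] 0.9989648160179562 r 502.4 s 377.9 th 4.191709224155028 Fr 1.16 Ft -0.35
((46.0588264465332, 22.764705657958984), (7.761139392852783, 6.790997505187988), 14.03624439239502) [ 553.7 -301.5  136. ] start 554.3 -301.7
stand diff scene 95.66666666666667 top 214.0
112 new bright r max [139.49802866 142.07244631 148.8589265  151.36346983 151.5980211
 152.11249127 152.68912862 153.30769713] th median 3.356910214407026
```

```bash
python3 -c "
from h import *
print(env.job_done())"
```

```text
the job is handed in; nothing more can be done
None
```

I hooked the spring onto the anchor post, put the puller back in its stand, and handed the job in at about 28.7 s. No verdict was reported.

**What I did:**
- **Pull:** I put the puller's tip into the eye and stretched the spring to about 43–44 mm. The measured pull of roughly 10–11 N agrees with that.
- **Swing and catch:** I swung it until the hook pressed the post with about 4 N of sideways force on the tool. I then eased it back until the force on the puller fell to about zero, at about 28 mm of stretch by the geometry.
- **Return:** I lifted the puller out of the eye with no noticeable force and lowered it into the stand until the flange pressed up with about 6.5 N. Then I released it.

**Last checks:**
- **Spring:** It lies along the line from pin to post (3.357 rad). Its end reaches about 154 mm from the pin, where the far edge of a slack eye would reach only about 130 mm, so the hook is still caught.
- **Puller:** The top of its handle is within 1 mm of where it started, and the arm is clear of it.
- **Inconclusive:** Comparing the stand area before and after showed large pixel differences. I put these down to the arm or its shadow in view but had no picture views left to confirm it.
- **Disagreed:** The hook met the post about 6 mm later (at the puller) than my camera estimate predicted. I went by the force reading there.
- **Not checked:** I did not measure the bystanders' final positions. I kept the arm and puller clear of them.

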